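# Turn the drained well plate over and block it in its cradle

### The job

The rinsed eight-well plate is draining upside down on its rails: turn it over and lay it flat in the long cradle with its wells facing up, then fill the gap left in the cradle with the spacer block that fits it, pushed right down, so that the plate cannot slide. The slotted stand may hold the plate on end while you change your grip. Set the plate down under control, do not drop it or let it topple, and do not disturb the other things on the bench.

Things in the scene. Friction and masses are not known exactly. Their poses are not given: they have to be found in the camera images.
- plate: white plastic plate, 96 x 50 x 14 mm, about 0.1 kg, with eight square wells (2 x 4) open on one face, the other face plain. Origin at its centre; x along the 96 mm, y along the 50 mm, z out of the wells' open face. Starts flat, wells down (z down), on the rails; its sides overhang them, so fingers can pass beside it
- rails: fixed draining rails: grey base 104 x 58 x 5 mm with two steel rails 84 mm long along its x, 32 mm wide over both; the rails' tops are 30 mm above the bench. Origin at the centre of the underside, z up; the plate starts lying lengthwise along x (within about 0.1 rad)
- stand: fixed grey slotted stand, 66 (x) x 40 (y) mm, can hold the plate on its short end. Origin: centre of underside, z up. The slot is centred and runs along y, open at both ends: 19 mm wide in x, floor 8 mm up, walls upright to 36 mm, then flaring to 46 mm. A plate on its 50 x 14 mm end, thickness along x, fits loosely; its width overhangs by 5 mm each side
- cradle: fixed long cradle, black base 178 x 72 x 6 mm; origin: centre of underside, z up. Aluminium deck along x, 42 wide, top 28 mm up. End stops, 7 mm above the deck, inner faces at x = -70 and +70. Corner guides, 7 mm above the deck, inner faces at y = -27.5 and +27.5, at x 52 to 70 either way. The plate lies lengthwise along x, at either end, its sides overhanging the deck, leaving a 44 mm gap
- spacer_wide: the wider of the two grey spacer blocks, the one that fits the gap: 36 (x) x 46 (y) x 40 (z) mm, 50 g, upright on the bench. Origin at its centre. In the cradle its x lies along the cradle's x
- spacer_thin: the thinner grey spacer block, too thin for the gap: 18 (x) x 46 (y) x 40 (z) mm. Origin at its centre. Not needed
- reagent_mid: bystander: small white bottle, 37 mm across, 60 mm high; origin at the centre of its underside
- reagent_small: bystander: small white bottle, 37 mm across, 62 mm high; origin at the centre of its underside
- timer: bystander: square countdown timer, 66 x 66 x 19 mm; origin at the centre of its underside
- cup: bystander: lidded sample cup, 64 mm across, 66 mm high; origin at the centre of its underside

How it is judged:
By the outcome, as a careful person would: the job done as asked, in the order asked, and still so for the second after the job is handed in, with the robot touching nothing.
It also fails if it takes over 67 s, if anything falls off the work surface, if the arm or the gripper's body presses on something with over 40 N, if the wrist force passes 120 N, or if a joint passes its speed limit or range.

### The arm

A 7-joint arm with a two-finger parallel gripper is mounted at the origin on a cart in front of the work surface, level with it; the furniture and walls round the work are solid. World frame = base frame: x ahead of the robot, y to its left, z up, the work surface at z = 0. Lengths are in m, angles in rad, forces in N, time in s.
With the tool pointing down it reaches from about 0.4 to 0.85 m from the base axis. Payload 4.5 kg.
Tool frame: the origin (TCP) lies between the finger pads; the fingertips stand 19 mm ahead of it and the grasp point (between the pads) is the TCP; z points along the fingers, y is the direction in which the jaws open and shut (so a half turn about z gives the same grasp; the last joint's range is limited). The gripper opens to 88 mm and grips with 3 to 60 N. Pads are 18 mm wide; open, the fingers measure 123 mm over their backs; the gripper's body (75 mm by 187 mm) begins 45 mm behind the grasp point.
Start: joints at [-1.23, 0.689, -0.195, 1.565, 0.157, 0.902, -0.215], TCP at [0.189, 0.596, 0.258] pointing down, gripper open.
Joint ranges: [-3.01, 3.01], [-0.46, 2.08], [-1.47, 1.51], [0.13, 2.56], [-1, 4.14], [0.04, 2.09], [-2.66, 2.66]. Speed limits (rad/s): [2.57, 2.57, 3.14, 3.14, 3.14, 3.14, 3.14].

### API

Orientations are given as a unit quaternion [x, y, z, w].
In Python, from plant import status, snapshot, finish_job, cut_out, tip_of gives the robot as it stands. The module is installed in compiled form; this text tells all that it offers.
- The arm moves only by the tool carry_out, never from a script. Its arguments are lists of equal length, an entry for each row: "linear": the shift along the world's x, y, z in m, a list of three; "roll": the turn about the world's z in rad. A call has 1 to 8 rows; each row is the pose to reach, as a shift and turn from the pose measured when the call began; what a row does not reach only later rows make up. A row lasts 1/12 s, in which the tool goes at most 41.7 mm and 7.16 degrees, less where a joint would pass 70% of its speed; a pose out of reach is approached as far as the arm can. A call with a gripper value outside its range is refused whole. "gripper" is the opening, from 0 (shut) to 1 (fully open), set as the call begins (left out, the last holds). The fingers move at their own pace and stop on an object; "grip_force" is the grip in N (left out, the last holds). Time passes only in rows, so rows that repeat a pose let the fingers close. It gives the time, the measured TCP pose, the force and the opening at its end, in the units of the state.
- status.get_state(): the state, without advancing time (a new reading comes with each control period).
- snapshot(name): name is "side" or "top" or "wrist"; returns a dict with "img" (384x512x3 uint8, red, green, blue), "range_z" (384x512 float32, m along the optical axis (not along the pixel's ray), 0 where there is no reading), "fx", "fy", "cx", "cy" (pixels), "world_from_camera" (4x4, takes a point from camera to world coordinates). Camera axes: x right, y down, z forward; pixel columns grow to the right and rows downward; lengths in m; the calibration is good to about 2 mm. A picture is of the moment at which its call begins.
- finish_job(): hands the job in, once; it reports no verdict.
Trained networks look in a picture, given as the dict that the camera call returned (one of the last four; its "shot" number tells which), for a name from the list of things; names that differ only in an ending like _2 or _b are one class to them, and where a whole thing is asked for, a point or a joint stands for the part that bears it (a point fixed in the world has none). Each returns a list of dicts, best first, with "confidence" (0 to 1); they miss things now and then, are a little off and sometimes report something else, mostly with a low value. They report only what shows in the picture. A call takes as long as a camera call.
- cut_out(picture, query): "region" (384x512 bool, what is visible of it) and "pixel" ([column, row] in pixels, amid what is visible of it).
- tip_of(picture, query): "pixel" ([column, row] in pixels: a listed point, or the origin of a listed thing).
The state is a dict: "clock": time; "q": joint angles; "qd": joint speeds; "joint_torque": joint torques, N m; "tool_pos": TCP position; "eef_rot": TCP orientation; "contact_force": force on the tool from outside, world axes, zero at the start; "moment": the same for the moment, N m; "opening": opening from 0.0 (shut) to 1.0 (fully open).
Only numpy, scipy, OpenCV 4.12 (cv2) and the standard library are available. Lean on these libraries where they do the work, as an engineer would, in place of code of your own. Each camera call takes 0.05 s, during which the arm holds its last target.

## Working session

There is one attempt and no reset: what is moved stays moved. The work goes in short steps, Python scripts to look and compute and a tool call to move; the robot and the scene stay as the last step left them, time stands still between calls to the robot, and variables do not carry over. Pictures are saved under pics/ and viewed, and the job is handed in when it is done.

Besides the shell and the picture viewer there is one more tool, called in YAML: its name, and indented under it one key for each argument. carry_out: Moves the arm, as the interface text tells. Its arguments: {"type":"object","properties":{"linear":{"type":"array"},"roll":{"type":"array"},"gripper":{"type":"number"},"grip_force":{"type":"number"}},"required":["linear","roll"]}

```bash
ls; mkdir -p pics; cat > h.py <<'E'
import numpy as np, cv2
from plant import status, snapshot, finish_job, cut_out, tip_of
def save(p,n): cv2.imwrite(f'pics/{n}.png', cv2.cvtColor(p['img'],cv2.COLOR_RGB2BGR))
def cloud(p):
    z=p['range_z']; v,u=np.mgrid[0:z.shape[0],0:z.shape[1]]
    P=np.stack([(u-p['cx'])/p['fx']*z,(v-p['cy'])/p['fy']*z,z],-1)
    T=np.array(p['world_from_camera']); W=P@T[:3,:3].T+T[:3,3]; W[z==0]=np.nan
    return W
def st():
    s=status.get_state(); print('t',round(s['clock'],2),'pos',np.round(s['tool_pos'],4),'rot',np.round(s['eef_rot'],3),'F',np.round(s['contact_force'],2),'open',round(s['opening'],3),'q',np.round(s['q'],2)); return s
E
cat > a.py <<'E'
from h import *
st()
for c in ['top','side','wrist']:
    p=snapshot(c); save(p,c+'0'); print(c,np.round(p['world_from_camera'],3).tolist(),p['fx'])
    W=cloud(p)
    if c=='wrist': continue
    for n in ['plate','rails','stand','cradle','spacer_wide','spacer_thin','reagent_mid','reagent_small','timer','cup']:
        for d in cut_out(p,n)[:2]:
            r=d['region']; w=W[r]; w=w[~np.isnan(w[:,0])]
            if len(w)<5: continue
            print(n,round(d['confidence'],2),np.round(d['pixel']),len(w),'med',np.round(np.median(w,0),3),'lo',np.round(np.percentile(w,2,axis=0),3),'hi',np.round(np.percentile(w,98,axis=0),3))
            top=w[w[:,2]>np.percentile(w[:,2],95)-0.004]
            if len(top)>5:
                (cx,cy),(a,b),t=cv2.minAreaRect((top[:,:2]*1000).astype(np.float32)); print('    toprect',round(cx,1),round(cy,1),round(a,1),round(b,1),round(t,1),'z',np.median(top[:,2]).round(3))
E
python3 a.py
```

```text
pics
t 0.0 pos [0.1886 0.5952 0.2569] rot [ 0.153  0.988 -0.001 -0.   ] F [-1.06 -0.43  0.35] open 1.002 q [-1.23  0.69 -0.19  1.57  0.16  0.9  -0.22]
top [[-0.007, -0.979, 0.206, 0.371], [-1.0, 0.008, 0.004, 0.201], [-0.006, -0.206, -0.979, 0.9], [0.0, 0.0, 0.0, 1.0]] 349.1816416669615
plate 0.79 [201. 264.] 836 med [0.38  0.346 0.044] lo [0.338 0.303 0.034] hi [0.42  0.389 0.047]
    toprect 380.0 346.0 48.5 95.8 39.7 z 0.045
plate 0.57 [273. 128.] 586 med [0.719 0.168 0.066] lo [0.695 0.14  0.002] hi [0.753 0.196 0.069]
    toprect 725.4 168.2 61.3 60.5 88.1 z 0.067
rails 0.58 [209. 271.] 66 med [0.357 0.333 0.005] lo [0.331 0.295 0.002] hi [0.417 0.363 0.009]
    toprect 368.3 325.2 30.1 101.9 59.5 z 0.006
stand 0.88 [254. 205.] 399 med [0.521 0.221 0.01 ] lo [0.49  0.195 0.005] hi [0.553 0.247 0.048]
    toprect 521.4 220.6 38.3 38.0 60.7 z 0.046
cradle 0.96 [324. 170.] 1745 med [0.607 0.026 0.027] lo [ 0.536 -0.041  0.003] hi [0.679 0.09  0.036]
    toprect 612.8 21.5 64.8 155.6 50.1 z 0.034
spacer_wide 0.76 [308. 231.] 305 med [0.455 0.079 0.04 ] lo [0.433 0.054 0.002] hi [0.4
[... 2149 characters left out ...]
.] 553 med [0.532 0.385 0.033] lo [0.517 0.364 0.   ] hi [0.55  0.392 0.06 ]
    toprect 534.3 375.0 23.3 24.6 9.6 z 0.058
reagent_small 0.7 [235. 240.] 490 med [0.574 0.349 0.034] lo [0.56  0.331 0.001] hi [0.591 0.357 0.061]
    toprect 576.4 339.2 23.7 22.9 38.2 z 0.06
timer 0.67 [208. 214.] 676 med [0.65  0.253 0.014] lo [0.616 0.213 0.004] hi [0.682 0.287 0.018]
    toprect 653.4 247.3 64.3 63.6 45.9 z 0.015
cup 0.64 [192. 180.] 346 med [0.704 0.18  0.053] lo [ 0.624  0.143 -0.002] hi [0.725 0.398 0.2  ]
    toprect 666.2 267.8 23.1 276.8 22.7 z 0.064
wrist [[0.301, 0.907, 0.293, 0.111], [0.954, -0.287, -0.092, 0.62], [0.0, 0.307, -0.952, 0.385], [0.0, 0.0, 0.0, 1.0]] 312.34892066663053
```

View pics/top0.png

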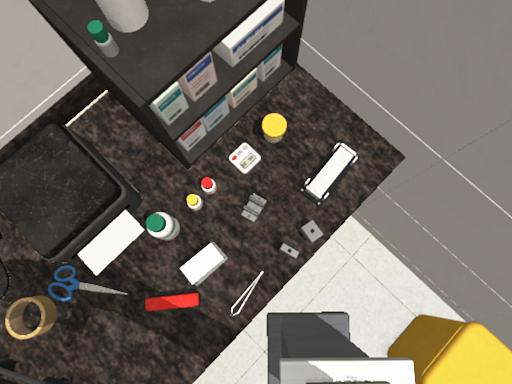

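View pics/side0.png

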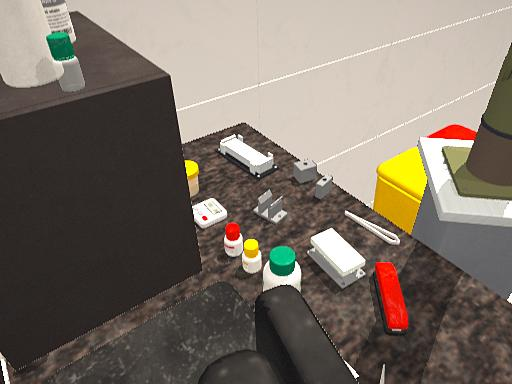

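```bash
cat > b.py <<'E'
from h import *
def rect(w,h=0.004,zlo=None,zhi=None):
    if zlo is None:
        m=w[:,2]>np.percentile(w[:,2],95)-h
    else: m=(w[:,2]>zlo)&(w[:,2]<zhi)
    t=w[m]
    r=cv2.minAreaRect((t[:,:2]*1000).astype(np.float32)); B=cv2.boxPoints(r)
    e=[B[1]-B[0],B[2]-B[1]]; e=max(e,key=np.linalg.norm)
    return np.round(r[0],1),np.round(sorted(r[1]),1),round(np.degrees(np.arctan2(e[1],e[0]))%180,1),len(t)
if __name__=='__main__':
  for c in ['top','side']:
    p=snapshot(c); W=cloud(p)
    for n in ['plate','rails','stand','cradle','spacer_wide','spacer_thin','timer']:
        for d in cut_out(p,n)[:1]:
            r=d['region']; w=W[r]; w=w[~np.isnan(w[:,0])]
            print(c,n,*rect(w))
            if n=='stand': print('   base',rect(w,zlo=0.003,zhi=0.012)); 
    a=W.reshape(-1,3); 
    # obstacles tall
    b=a[(a[:,2]>0.09)&(a[:,0]>0.2)&(a[:,0]<0.9)&(a[:,1]>-0.3)&(a[:,1]<0.6)]
    H={}
    for q in b: 
        k=(int(q[0]//0.05),int(q[1]//0.05)); H[k]=max(H.get(k,0),q[2])
    print(c,{(round(k[0]*.05,2),round(k[1]*.05,2)):round(v,2) for k,v in sorted(H.items())})
    im=cv2.cvtColor(p['img'],cv2.COLOR_RGB2BGR)
    cr=im[90:310,150:400] if c=='top' else im[110:330,180:410]
    cv2.imwrite(f'pics/{c}1.png',cv2.resize(cr,None,fx=2.6,fy=2.6,interpolation=cv2.INTER_CUBIC))
E
python3 b.py
```

```text
top plate [380.7 346.3] [50.  95.4] 129.4 698
top rails [367.6 324.9] [23. 89.] 145.1 10
top stand [521.6 220.1] [37.9 38.8] 58.6 73
   base (array([522. , 221.6]), array([38.7, 65.6]), np.float32(150.1), 216)
top cradle [612.6  21.2] [ 64.5 156. ] 140.3 209
top spacer_wide [457.2  77.1] [35.4 45.7] 34.6 235
top spacer_thin [409.8 134.1] [17.7 45.2] 59.3 114
top timer [654.4 245.3] [63.3 63.6] 45.7 362
top {(0.2, 0.5): np.float64(0.33), (0.2, 0.55): np.float64(0.35), (0.4, 0.4): np.float64(0.09), (0.4, 0.55): np.float64(0.11), (0.45, 0.4): np.float64(0.12), (0.45, 0.45): np.float64(0.12), (0.45, 0.5): np.float64(0.11), (0.45, 0.55): np.float64(0.15), (0.5, -0.3): np.float64(0.19), (0.5, 0.5): np.float64(0.15), (0.5, 0.55): np.float64(0.15), (0.55, -0.3): np.float64(0.3), (0.55, -0.25): np.float64(0.3), (0.55, 0.5): np.float64(0.15), (0.55, 0.55): np.float64(0.15), (0.6, -0.3): np.float64(0.3), (0.6, -0.25): np.float64(0.39), (0.6, -0.2): np.float64(0.35), (0.6, 0.35): np.float64(0.38), (0.6, 0.4): np.float64(0.38), (0.6, 0.55): np.float64(0.15), (0.65, -0.25): np.float64(0.39), (0.65
[... 2910 characters left out ...]
float64(0.38), (0.75, 0.3): np.float64(0.38), (0.75, 0.35): np.float64(0.38), (0.75, 0.4): np.float64(0.48), (0.75, 0.45): np.float64(0.48), (0.75, 0.5): np.float64(0.38), (0.75, 0.55): np.float64(0.32), (0.8, -0.1): np.float64(0.36), (0.8, -0.05): np.float64(0.38), (0.8, 0.0): np.float64(0.37), (0.8, 0.15): np.float64(0.38), (0.8, 0.2): np.float64(0.38), (0.8, 0.25): np.float64(0.44), (0.8, 0.3): np.float64(0.45), (0.8, 0.4): np.float64(0.38), (0.8, 0.45): np.float64(0.41), (0.8, 0.55): np.float64(0.23), (0.85, -0.05): np.float64(0.38), (0.85, 0.0): np.float64(0.39), (0.85, 0.05): np.float64(0.38), (0.85, 0.1): np.float64(0.38), (0.85, 0.15): np.float64(0.38), (0.85, 0.2): np.float64(0.38)}
```

carry_out:
  linear:
    - [0.03, -0.035, 0]
    - [0.06, -0.07, 0]
    - [0.09, -0.105, 0]
    - [0.12, -0.14, 0]
    - [0.15, -0.175, -0.01]
    - [0.18, -0.21, -0.02]
    - [0.2, -0.24, -0.03]
    - [0.21, -0.265, -0.04]
  roll: [-0.1, -0.2, -0.3, -0.4, -0.5, -0.578, -0.578, -0.578]
  gripper: 0.9
  grip_force: 3

```text
clock: 2.62
tool_pos: [0.3962, 0.339, 0.2213]
eef_rot: [0.428, 0.904, 0.002, 0.001]
contact_force: [1.2, 0.5, -0.1]
opening: 0.899
```

```bash
cat > c.py <<'E'
from h import *
from b import rect
import sys
s=st()
p=snapshot('wrist'); save(p,sys.argv[1]); W=cloud(p)
for n in sys.argv[2:]:
    for d in cut_out(p,n)[:1]:
        w=W[d['region']]; w=w[~np.isnan(w[:,0])]; print(n,d['confidence'],np.round(d['pixel']),len(w),*rect(w), 'zmax',np.percentile(w[:,2],95).round(3))
E
python3 c.py w1 plate rails
```

```text
t 2.62 pos [0.3962 0.339  0.2213] rot [0.428 0.904 0.002 0.001] F [ 1.21  0.48 -0.13] open 0.899 q [-0.75  0.6  -0.07  1.92  0.07  0.61 -0.18]
plate 0.72 [248. 153.] 4801 [378.  345.2] [50.1 96.2] 129.3 4769 zmax 0.046
rails 0.79 [243. 104.] 307 [376.2 344.2] [ 57.3 100.3] 131.9 275 zmax 0.007
```

View pics/w1.png

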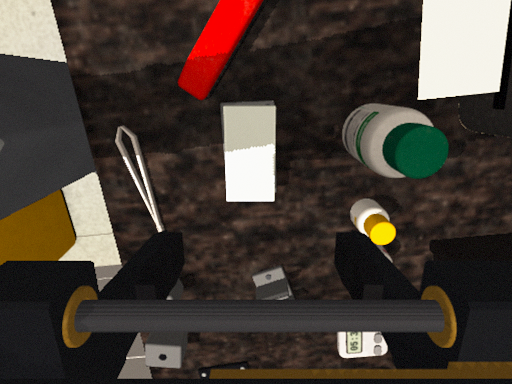

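```bash
python3 - <<'E'
from h import *
p=snapshot('wrist'); W=cloud(p)
a=W[100:185,340:450].reshape(-1,3)
for lo,hi in [(0.03,0.07),(0.07,0.09),(0.09,0.13)]:
    w=a[(a[:,2]>lo)&(a[:,2]<hi)]
    if len(w): print(lo,len(w),np.round(np.median(w,0),3),w.min(0).round(3),w.max(0).round(3))
    j=np.array([.774,.633]);n=np.array([.633,-.774]); d=w[:,:2]-[.405,.3155]
    print('  jaw',(d@j).min(),(d@j).max(),'ax',(d@n).min(),(d@n).max())
a=W[195:250,340:400].reshape(-1,3); w=a[a[:,2]>.03]; d=w[:,:2]-[.405,.3155]; print(w.max(0),(d@j).min(),(d@j).max(),'ax',(d@n).min(),(d@n).max())
E
```

```text
0.03 863 [0.441 0.432 0.053] [0.436 0.411 0.03 ] [0.476 0.468 0.07 ]
  jaw 0.09737196015686915 0.1315351887205789 ax -0.08889704825208572 -0.029827886890937905
0.07 1789 [0.448 0.434 0.086] [0.436 0.411 0.07 ] [0.491 0.472 0.09 ]
  jaw 0.09737430675925907 0.15079106573474543 ax -0.08885586545759085 -0.028496350217154125
0.09 3161 [0.461 0.44  0.118] [0.444 0.419 0.09 ] [0.488 0.464 0.121]
  jaw 0.10625330012684286 0.14666645722098778 ax -0.08179437926157464 -0.03630247249852112
[0.56399966 0.38884049 0.22309084] 0.043452232814207216 0.14988197054521146 ax -0.03348052862213593 0.07396122972215823
```

carry_out:
  linear:
    - [0.0095, -0.0245, -0.02]
    - [0.0095, -0.0245, -0.06]
    - [0.0095, -0.0245, -0.095]
    - [0.0095, -0.0245, -0.13]
    - [0.0095, -0.0245, -0.15]
    - [0.0095, -0.0245, -0.165]
    - [0.0095, -0.0245, -0.183]
    - [0.0095, -0.0245, -0.183]
  roll: [0, 0, 0, 0, 0, 0, 0, 0]

```text
clock: 3.48
tool_pos: [0.402, 0.3158, 0.0353]
eef_rot: [0.428, 0.904, -0.001, -0.001]
contact_force: [-0.3, 0.2, 0.8]
opening: 0.902
```

```bash
python3 - <<'E'
from h import *
st()
for c in ['wrist','side']:
    p=snapshot(c); save(p,c+'2')
E
```

```text
t 3.48 pos [0.402  0.3158 0.0353] rot [ 0.428  0.904 -0.001 -0.001] F [-0.35  0.23  0.82] open 0.902 q [-0.74  0.93 -0.03  2.04  0.11  0.17 -0.18]
```

View pics/wrist2.png

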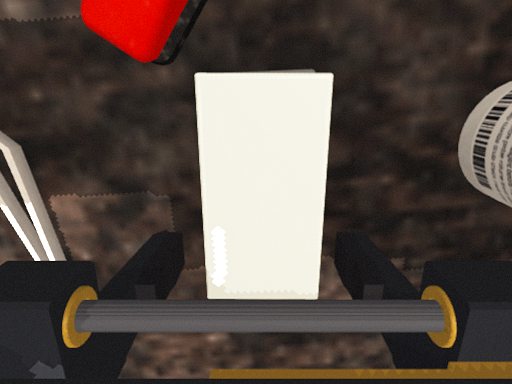

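View pics/side2.png

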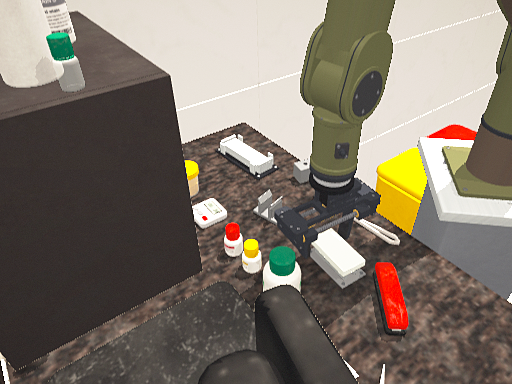

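carry_out:
  linear:
    - [0.002, -0.002, 0.002]
    - [0.002, -0.002, 0.002]
    - [0.002, -0.002, 0.002]
    - [0.002, -0.002, 0.002]
    - [0.002, -0.002, 0.002]
    - [0.002, -0.002, 0.002]
  roll: [0, 0, 0, 0, 0, 0]
  gripper: 0.45
  grip_force: 3

```text
clock: 4.08
tool_pos: [0.4056, 0.314, 0.0404]
eef_rot: [0.428, 0.904, 0.001, -0.0]
contact_force: [-0.8, 0.1, 4.3]
opening: 0.565
```

carry_out:
  linear:
    - [0, 0, 0.006]
    - [0, 0, 0.014]
    - [0, 0, 0.024]
    - [0, 0, 0.034]
    - [0, 0, 0.044]
    - [0, 0, 0.044]
  roll: [0, 0, 0, 0, 0, 0]

```text
clock: 4.58
tool_pos: [0.4065, 0.3145, 0.0866]
eef_rot: [0.429, 0.903, 0.002, 0.0]
contact_force: [1.5, -0.4, -0.9]
opening: 0.565
```

```bash
cat > d.py <<'E'
from h import *
import sys
st()
ims=[]
for c in ['wrist','side']:
    p=snapshot(c); im=p['img']
    if c=='side': im=cv2.resize(im[100:330,180:440],(512,453))[:384]
    ims.append(im)
cv2.imwrite(f'pics/{sys.argv[1]}.png',cv2.resize(cv2.cvtColor(np.hstack(ims),cv2.COLOR_RGB2BGR),(800,300)))
E
python3 d.py l1
```

```text
t 4.58 pos [0.4065 0.3145 0.0866] rot [0.429 0.903 0.002 0.   ] F [ 1.48 -0.35 -0.89] open 0.565 q [-0.72  0.83 -0.04  2.03  0.11  0.27 -0.17]
```

View pics/l1.png

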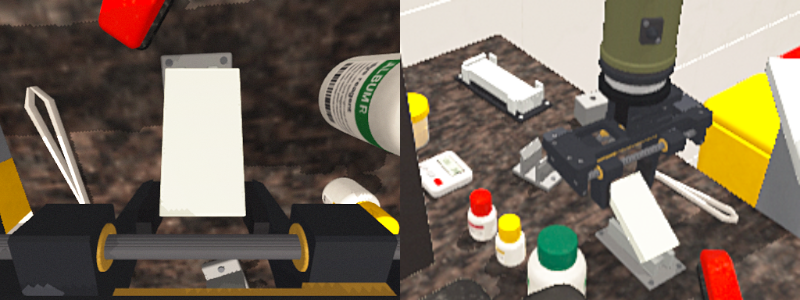

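carry_out:
  linear:
    - [0, 0, 0.01]
    - [0, 0, 0.02]
    - [0, 0, 0.03]
    - [0, 0, 0.045]
    - [0, 0, 0.06]
    - [0, 0, 0.08]
    - [0, 0, 0.1]
    - [0, 0, 0.1]
  roll: [0, 0, 0, 0, 0, 0, 0, 0]

```text
clock: 5.35
tool_pos: [0.4077, 0.3154, 0.189]
eef_rot: [0.429, 0.903, 0.004, 0.001]
contact_force: [0.7, 1.2, -1.2]
opening: 0.567
```

```bash
python3 d.py l2
```

```text
t 5.35 pos [0.4077 0.3154 0.189 ] rot [0.429 0.903 0.004 0.001] F [ 0.69  1.19 -1.19] open 0.567 q [-0.7   0.65 -0.07  1.97  0.09  0.51 -0.15]
```

View pics/l2.png

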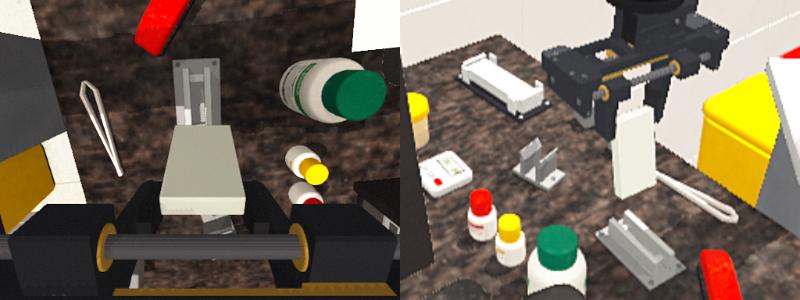

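```bash
cat > tilt.py <<'E'
from h import *
def tilt(n):
  for c in ['side','top']:
    p=snapshot(c); W=cloud(p)
    for d in cut_out(p,'plate')[:2]:
        r=cv2.erode(d['region'].astype(np.uint8),np.ones((3,3)))>0; w=W[r]; w=w[~np.isnan(w[:,0])]
        if len(w)<30: continue
        m=np.median(w,0)
        for _ in range(5):
            cc=w.mean(0); _,S,V=np.linalg.svd(w-cc); k=abs((w-cc)@V[2])<0.004
            if k.sum()<30: break
            w=w[k]
        print(c,round(d['confidence'],2),d['pixel'],'med',m.round(3),'n',V[2].round(3),'elev',np.degrees(np.arcsin(V[2][2])).round(1),'az',np.degrees(np.arctan2(V[2][1],V[2][0])).round(1),len(w),'lo',w.min(0).round(3),'hi',w.max(0).round(3))
st(); tilt(0)
E
python3 tilt.py
```

```text
t 5.45 pos [0.4065 0.3144 0.1861] rot [0.429 0.903 0.002 0.001] F [-0.34  0.77 -2.13] open 0.568 q [-0.7   0.65 -0.07  1.98  0.09  0.51 -0.15]
side 0.78 [330.9, 196.3] med [0.398 0.333 0.146] n [-0.611  0.758  0.23 ] elev 13.3 az 128.9 1153 lo [0.372 0.308 0.097] hi [0.419 0.355 0.189]
```

carry_out:
  linear:
    - [0.012, -0.009, 0]
    - [0.032, -0.025, 0]
    - [0.055, -0.042, 0]
    - [0.08, -0.061, 0]
    - [0.103, -0.079, 0]
    - [0.12, -0.092, 0]
    - [0.132, -0.102, 0]
    - [0.133, -0.102, 0]
  roll: [0.05, 0.1, 0.15, 0.2, 0.26, 0.31, 0.361, 0.361]

```text
clock: 6.32
tool_pos: [0.5412, 0.2075, 0.1831]
eef_rot: [0.262, 0.965, -0.001, 0.0]
contact_force: [1.1, -0.5, -1.8]
opening: 0.567
```

```bash
python3 d.py l3; python3 tilt.py
```

```text
t 6.32 pos [0.5412 0.2075 0.1831] rot [ 0.262  0.965 -0.001  0.   ] F [ 1.06 -0.48 -1.76] open 0.567 q [-0.32  0.73 -0.22  1.78  0.24  0.66  0.37]
t 6.42 pos [0.5381 0.2116 0.1834] rot [ 0.261  0.965  0.    -0.001] F [-0.48  0.73 -2.3 ] open 0.572 q [-0.32  0.73 -0.22  1.78  0.24  0.66  0.36]
side 0.76 [262.7, 161.7] med [0.529 0.227 0.141] n [-0.853  0.51   0.113] elev 6.5 az 149.1 680 lo [0.512 0.201 0.09 ] hi [0.543 0.245 0.184]
top 0.57 [248.4, 195.8] med [0.524 0.224 0.129] n [-0.86   0.497  0.113] elev 6.5 az 150.0 127 lo [0.511 0.205 0.094] hi [0.535 0.244 0.157]
```

View pics/l3.png

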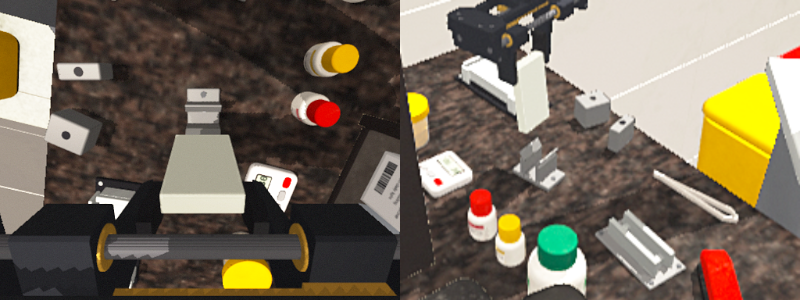

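carry_out:
  linear:
    - [-0.004, 0.003, 0]
    - [-0.008, 0.006, -0.005]
    - [-0.008, 0.006, -0.012]
    - [-0.008, 0.006, -0.02]
    - [-0.008, 0.006, -0.028]
    - [-0.008, 0.006, -0.034]
    - [-0.008, 0.006, -0.034]
  roll: [0, 0, 0, 0, 0, 0, 0]

```text
clock: 7.2
tool_pos: [0.5285, 0.2186, 0.1484]
eef_rot: [0.259, 0.966, -0.001, -0.002]
contact_force: [-0.2, -0.2, -1.1]
opening: 0.568
```

```bash
python3 tilt.py; python3 - <<'E'
from h import *
p=snapshot('side'); im=p['img'][130:260,190:340]
cv2.imwrite('pics/s4.png',cv2.cvtColor(cv2.resize(im,None,fx=5,fy=4.5,interpolation=cv2.INTER_CUBIC),cv2.COLOR_RGB2BGR))
E
```

```text
t 7.2 pos [0.5285 0.2186 0.1484] rot [ 0.259  0.966 -0.001 -0.002] F [-0.24 -0.2  -1.13] open 0.568 q [-0.35  0.78 -0.2   1.82  0.26  0.58  0.33]
side 0.97 [269.7, 176.9] med [0.519 0.233 0.107] n [-0.852  0.512  0.111] elev 6.4 az 149.0 661 lo [0.502 0.205 0.057] hi [0.533 0.252 0.15 ]
top 0.63 [246.2, 205.1] med [0.517 0.231 0.094] n [-0.862  0.495  0.105] elev 6.0 az 150.1 82 lo [0.504 0.212 0.068] hi [0.528 0.247 0.119]
```

View pics/s4.png

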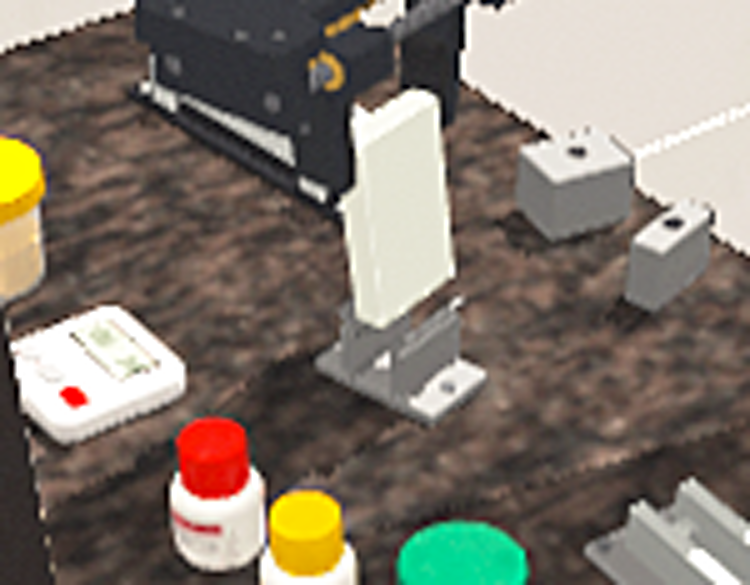

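carry_out:
  linear:
    - [0.0045, -0.0025, 0]
    - [0.0045, -0.0025, -0.006]
    - [0.0045, -0.0025, -0.012]
    - [0.0045, -0.0025, -0.018]
    - [0.0035, -0.002, -0.023]
    - [0.003, -0.0015, -0.028]
    - [0.0025, -0.0015, -0.028]
  roll: [0, 0, 0, 0, 0, 0, 0]

```text
clock: 8.03
tool_pos: [0.5313, 0.2178, 0.1212]
eef_rot: [0.258, 0.966, 0.0, -0.001]
contact_force: [0.1, -0.0, -1.8]
opening: 0.569
```

```bash
python3 tilt.py; python3 - <<'E'
from h import *
p=snapshot('side'); im=p['img'][130:260,190:340]
cv2.imwrite('pics/s5.png',cv2.cvtColor(cv2.resize(im,None,fx=5,fy=4.5,interpolation=cv2.INTER_CUBIC),cv2.COLOR_RGB2BGR))
E
```

```text
t 8.03 pos [0.5313 0.2178 0.1212] rot [ 0.258  0.966  0.    -0.001] F [ 0.12 -0.05 -1.8 ] open 0.569 q [-0.36  0.82 -0.19  1.83  0.27  0.52  0.32]
side 0.79 [266.6, 186.3] med [0.523 0.232 0.08 ] n [ 0.854 -0.514 -0.085] elev -4.9 az -31.1 563 lo [0.507 0.207 0.03 ] hi [0.535 0.251 0.122]
```

View pics/s5.png

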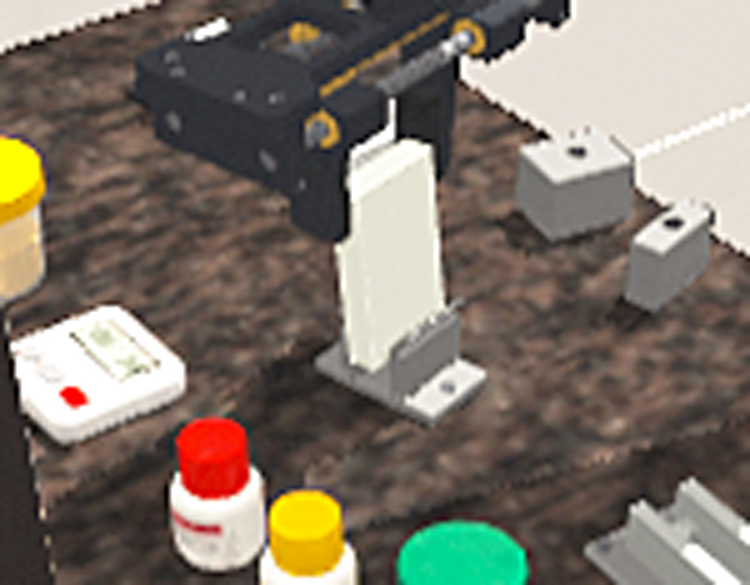

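carry_out:
  linear:
    - [-0.001, 0.0005, -0.005]
    - [-0.003, 0.002, -0.01]
    - [-0.005, 0.003, -0.015]
    - [-0.007, 0.004, -0.016]
    - [-0.01, 0.006, -0.016]
    - [-0.012, 0.007, -0.016]
    - [-0.014, 0.008, -0.016]
    - [-0.014, 0.008, -0.016]
  roll: [0, 0, 0, 0, 0, 0, 0, 0]

```text
clock: 8.95
tool_pos: [0.5177, 0.2264, 0.1069]
eef_rot: [0.258, 0.966, 0.001, -0.001]
contact_force: [-0.9, -0.0, -1.1]
opening: 0.564
```

```bash
python3 tilt.py
```

```text
t 8.95 pos [0.5177 0.2264 0.1069] rot [ 0.258  0.966  0.001 -0.001] F [-0.95 -0.   -1.08] open 0.564 q [-0.39  0.83 -0.17  1.87  0.28  0.46  0.29]
side 0.58 [271.4, 192.0] med [0.515 0.24  0.071] n [-0.845  0.515 -0.145] elev -8.3 az 148.6 338 lo [0.498 0.214 0.02 ] hi [0.534 0.255 0.106]
side 0.27 [206.7, 214.1] med [0.65  0.255 0.014] n [-0.023  0.025  0.999] elev 88.1 az 132.4 532 lo [0.614 0.211 0.009] hi [0.686 0.289 0.019]
```

carry_out:
  linear:
    - [0.0015, -0.001, 0.002]
    - [0.0015, -0.001, 0.01]
    - [0.0015, -0.001, 0.02]
    - [0.0015, -0.001, 0.032]
    - [0.0015, -0.001, 0.045]
    - [0.0015, -0.001, 0.06]
    - [0.0015, -0.001, 0.073]
    - [0.0015, -0.001, 0.073]
  roll: [0, 0, 0, 0, 0, 0, 0, 0]
  grip_force: 5

```text
clock: 9.82
tool_pos: [0.5216, 0.2258, 0.1833]
eef_rot: [0.259, 0.966, 0.003, 0.002]
contact_force: [-0.9, 0.8, -0.7]
opening: 0.569
```

```bash
python3 tilt.py
```

```text
t 9.82 pos [0.5216 0.2258 0.1833] rot [0.259 0.966 0.003 0.002] F [-0.91  0.82 -0.68] open 0.569 q [-0.36  0.72 -0.21  1.82  0.24  0.63  0.33]
side 0.94 [267.5, 164.2] med [0.519 0.238 0.139] n [-0.845  0.519 -0.127] elev -7.3 az 148.5 555 lo [0.501 0.21  0.089] hi [0.537 0.255 0.184]
```

carry_out:
  linear:
    - [0.008, -0.014, 0]
    - [0.024, -0.044, 0]
    - [0.044, -0.081, 0]
    - [0.063, -0.117, 0]
    - [0.082, -0.153, 0]
    - [0.102, -0.189, 0]
    - [0.118, -0.218, 0]
    - [0.125, -0.232, 0]
  roll: [-0.02, -0.04, -0.07, -0.1, -0.13, -0.15, -0.168, -0.168]

```text
clock: 10.68
tool_pos: [0.6458, -0.0143, 0.1782]
eef_rot: [0.342, 0.94, -0.001, 0.0]
contact_force: [-0.4, -1.3, 0.1]
opening: 0.563
```

```bash
python3 tilt.py; python3 d.py l6; python3 c.py w6 cradle
```

```text
t 10.68 pos [ 0.6458 -0.0143  0.1782] rot [ 0.342  0.94  -0.001  0.   ] F [-0.37 -1.26  0.05] open 0.563 q [ 0.07  0.81 -0.22  1.57  0.23  0.79  0.62]
side 0.91 [231.6, 108.5] med [ 0.642 -0.004  0.133] n [ 0.748 -0.654  0.112] elev 6.4 az -41.2 489 lo [ 0.624 -0.027  0.088] hi [0.662 0.015 0.177]
top 0.87 [350.4, 144.8] med [ 0.641 -0.004  0.159] n [-0.764  0.638 -0.095] elev -5.4 az 140.1 237 lo [ 0.625 -0.02   0.091] hi [0.656 0.013 0.18 ]
top 0.58 [252.9, 205.9] med [0.521 0.221 0.011] n [0.501 0.859 0.103] elev 5.9 az 59.8 73 lo [0.495 0.205 0.005] hi [0.548 0.239 0.049]
t 10.88 pos [ 0.6435 -0.0056  0.1786] rot [ 0.338  0.941  0.001 -0.002] F [-0.22  0.42 -0.64] open 0.568 q [ 0.06  0.81 -0.23  1.57  0.23  0.78  0.62]
t 10.98 pos [ 0.6434 -0.004   0.1791] rot [ 0.337  0.942  0.001 -0.002] F [-1.03  0.4  -1.11] open 0.568 q [ 0.06  0.81 -0.23  1.57  0.23  0.78  0.62]
cradle 0.71 [254. 110.] 12740 [603.5  25.2] [ 65.2 139.4] 140.3 1071 zmax 0.035
```

View pics/l6.png

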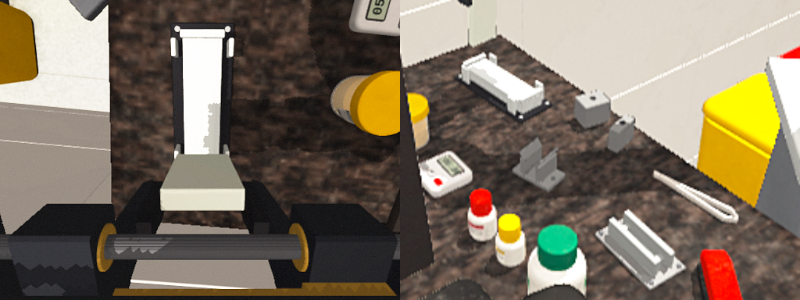

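```bash
cat > lat.py <<'E'
from h import *
s=st(); a=np.radians(50.35); v=np.array([np.cos(a),np.sin(a)]); u=np.array([np.sin(a),-np.cos(a)])
print('TCP lat',s['tool_pos'][:2]@v*1000,'s',(np.array(s['tool_pos'][:2])*1000-[612.4,22.6])@u)
for c in ['wrist','top','side']:
    p=snapshot(c); W=cloud(p)
    for n in ['plate','cradle']:
        D=cut_out(p,n)
        for d in D[:1]:
            w=W[d['region']]; w=w[~np.isnan(w[:,0])]
            for lo,hi in ([(0.08,.2)] if n=='plate' else [(0.031,0.040),(0.022,0.0305),(.003,.009)]):
                q=w[(w[:,2]>lo)&(w[:,2]<hi)]
                if len(q)<20: continue
                l=q[:,:2]@v*1000; t=(q[:,:2]*1000-[612.4,22.6])@u
                L,H=np.percentile(l,[1,99]); print(c,n,d['confidence'],lo,len(q),'lat',L.round(1),H.round(1),'mid',round((L+H)/2,1),'s',np.percentile(t,[1,99]).round(1))
E
python3 lat.py
```

```text
t 11.08 pos [ 0.6438 -0.0046  0.1794] rot [ 0.337  0.941  0.001 -0.001] F [-0.76 -0.26 -0.97] open 0.569 q [ 0.06  0.81 -0.23  1.57  0.23  0.78  0.62]
TCP lat 407.2619874360644 s 41.491977435365406
wrist plate 0.56 0.08 6875 lat 381.9 430.3 mid 406.1 s [26.8 40.2]
wrist cradle 0.88 0.031 1043 lat 372.6 436.5 mid 404.6 s [-77.8  56.7]
wrist cradle 0.88 0.022 7021 lat 383.7 425.2 mid 404.4 s [-68.9  56.3]
wrist cradle 0.88 0.003 4461 lat 368.8 440.1 mid 404.5 s [-88.1  60.6]
top plate 0.65 0.08 391 lat 383.7 432.5 mid 408.1 s [29.6 43.1]
top cradle 0.66 0.031 138 lat 375.4 439.1 mid 407.3 s [-76.8  67.3]
top cradle 0.66 0.022 763 lat 386.7 428.4 mid 407.5 s [-76.4  63.7]
top cradle 0.66 0.003 605 lat 371.9 443.1 mid 407.5 s [-87.5  80.4]
side plate 0.57 0.08 641 lat 383.7 433.5 mid 408.6 s [28.3 48.3]
side cradle 0.8 0.031 100 lat 376.9 441.3 mid 409.1 s [-78.6  77.6]
side cradle 0.8 0.022 597 lat 378.2 440.1 mid 409.1 s [-78.4  71.8]
side cradle 0.8 0.003 303 lat 374.4 444.4 mid 409.4 s [-89.8  80.1]
```

carry_out:
  linear:
    - [0.002, -0.002, -0.005]
    - [0.0043, -0.0042, -0.015]
    - [0.0043, -0.0042, -0.027]
    - [0.0043, -0.0042, -0.038]
    - [0.0043, -0.0042, -0.048]
    - [0.0043, -0.0042, -0.053]
    - [0.0043, -0.0042, -0.053]
  roll: [0, 0, 0, 0, 0, 0, 0]

```text
clock: 12.12
tool_pos: [0.6478, -0.0114, 0.1247]
eef_rot: [0.339, 0.941, 0.0, -0.002]
contact_force: [-0.4, -0.1, -0.9]
opening: 0.567
```

```bash
python3 lat.py|head -3; python3 tilt.py; python3 - <<'E'
from h import *
p=snapshot('side'); im=p['img'][80:210,170:320]
cv2.imwrite('pics/s7.png',cv2.cvtColor(cv2.resize(im,None,fx=5,fy=4.5,interpolation=cv2.INTER_CUBIC),cv2.COLOR_RGB2BGR))
E
```

```text
t 12.12 pos [ 0.6478 -0.0114  0.1247] rot [ 0.339  0.941  0.    -0.002] F [-0.4  -0.13 -0.93] open 0.567 q [ 0.06  0.89 -0.21  1.59  0.25  0.69  0.61]
TCP lat 404.55531884359664 s 48.92697223565608
wrist plate 0.96 0.08 5505 lat 379.3 427.5 mid 403.4 s [34.1 47.3]
t 12.57 pos [ 0.649  -0.0115  0.1269] rot [ 0.339  0.941  0.001 -0.   ] F [-0.2  -0.05 -1.79] open 0.567 q [ 0.06  0.89 -0.21  1.59  0.25  0.69  0.61]
side 0.93 [233.2, 127.1] med [ 0.646 -0.002  0.081] n [-0.756  0.643 -0.119] elev -6.8 az 139.6 442 lo [ 0.627 -0.024  0.033] hi [0.666 0.017 0.125]
top 0.67 [343.4, 149.1] med [ 0.644 -0.004  0.107] n [-0.769  0.632 -0.097] elev -5.6 az 140.6 209 lo [ 0.626 -0.023  0.044] hi [0.66  0.015 0.132]
```

View pics/s7.png

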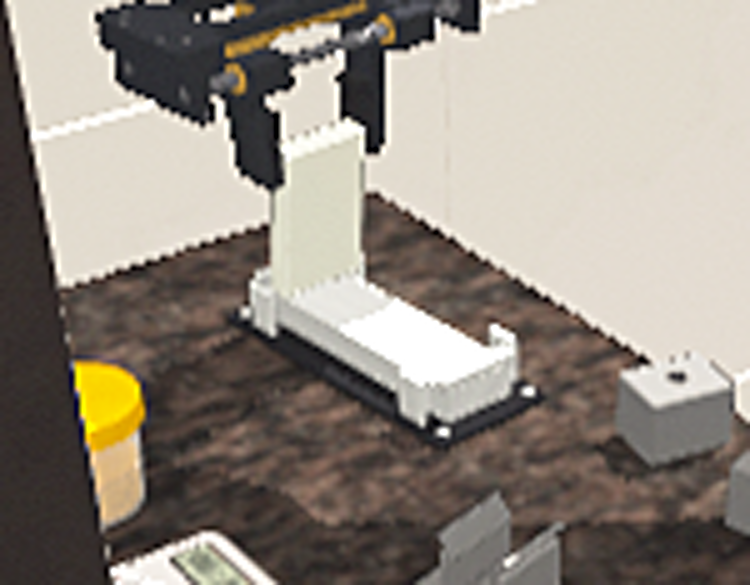

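carry_out:
  linear:
    - [0.001, 0.001, -0.002]
    - [0.001, 0.001, -0.004]
    - [0.001, 0.001, -0.006]
    - [0.001, 0.001, -0.008]
    - [0.001, 0.001, -0.008]
  roll: [0, 0, 0, 0, 0]

```text
clock: 13.23
tool_pos: [0.6508, -0.0106, 0.1194]
eef_rot: [0.339, 0.941, 0.001, 0.001]
contact_force: [-0.7, -0.4, 3.8]
opening: 0.565
```

```bash
python3 lat.py|head -3; python3 tilt.py
```

```text
t 13.23 pos [ 0.6508 -0.0106  0.1194] rot [0.339 0.941 0.001 0.001] F [-0.69 -0.37  3.85] open 0.565 q [ 0.05  0.9  -0.2   1.59  0.25  0.68  0.61]
TCP lat 407.1061400812675 s 50.71739320554595
wrist plate 0.82 0.08 5871 lat 381.9 429.8 mid 405.9 s [35.7 49. ]
t 13.68 pos [ 0.6507 -0.0105  0.1194] rot [0.339 0.941 0.001 0.   ] F [0.9  0.3  4.64] open 0.57 q [ 0.05  0.9  -0.2   1.59  0.25  0.68  0.61]
side 0.95 [233.2, 127.2] med [ 0.647 -0.001  0.082] n [-0.772  0.626 -0.112] elev -6.4 az 141.0 442 lo [ 0.627 -0.024  0.028] hi [0.665 0.02  0.123]
top 0.75 [346.4, 148.7] med [ 0.645 -0.004  0.099] n [-0.766  0.635 -0.097] elev -5.6 az 140.4 225 lo [ 0.629 -0.023  0.037] hi [0.663 0.016 0.128]
```

carry_out:
  linear:
    - [-0.003, 0.0025, -0.001]
    - [-0.0065, 0.0055, -0.002]
    - [-0.0105, 0.0085, -0.0025]
    - [-0.014, 0.0115, -0.0035]
    - [-0.018, 0.015, -0.005]
    - [-0.022, 0.018, -0.0065]
    - [-0.022, 0.018, -0.0065]
  roll: [0, 0, 0, 0, 0, 0, 0]
  grip_force: 4

```text
clock: 14.47
tool_pos: [0.627, 0.0087, 0.112]
eef_rot: [0.338, 0.941, 0.001, -0.001]
contact_force: [-0.6, 0.8, 0.3]
opening: 0.57
```

```bash
python3 tilt.py
```

```text
t 14.47 pos [0.627  0.0087 0.112 ] rot [ 0.338  0.941  0.001 -0.001] F [-0.57  0.78  0.35] open 0.57 q [ 0.02  0.88 -0.19  1.67  0.25  0.62  0.57]
side 0.89 [236.4, 132.1] med [0.629 0.015 0.077] n [-0.668  0.577 -0.47 ] elev -28.0 az 139.1 251 lo [ 0.602 -0.016  0.035] hi [0.662 0.04  0.114]
top 0.59 [340.3, 157.4] med [0.617 0.013 0.117] n [ 0.385 -0.304 -0.871] elev -60.6 az -38.3 53 lo [ 0.604 -0.001  0.113] hi [0.632 0.031 0.12 ]
```

carry_out:
  linear:
    - [-0.0075, 0.006, -0.006]
    - [-0.0125, 0.0105, -0.01]
    - [-0.0175, 0.0145, -0.015]
    - [-0.022, 0.018, -0.02]
    - [-0.026, 0.0215, -0.026]
    - [-0.0295, 0.0245, -0.032]
    - [-0.0325, 0.027, -0.039]
    - [-0.0325, 0.027, -0.039]
  roll: [0, 0, 0, 0, 0, 0, 0, 0]

```text
clock: 15.33
tool_pos: [0.5945, 0.0351, 0.072]
eef_rot: [0.338, 0.941, 0.0, -0.001]
contact_force: [0.7, 0.4, -1.0]
opening: 0.564
```

```bash
python3 tilt.py; python3 lat.py
```

```text
t 15.33 pos [0.5945 0.0351 0.072 ] rot [ 0.338  0.941  0.    -0.001] F [ 0.68  0.44 -1.02] open 0.564 q [-0.05  0.92 -0.15  1.78  0.27  0.47  0.5 ]
side 0.49 [249.2, 142.1] med [0.593 0.037 0.059] n [-0.247  0.151 -0.957] elev -73.2 az 148.6 143 lo [ 0.566 -0.006  0.034] hi [0.662 0.07  0.067]
top 0.63 [273.5, 126.8] med [0.719 0.168 0.066] n [-0.216  0.026  0.976] elev 77.4 az 173.2 167 lo [0.696 0.14  0.057] hi [0.745 0.196 0.07 ]
top 0.53 [321.4, 174.8] med [0.587 0.045 0.064] n [-0.576  0.503 -0.644] elev -40.1 az 138.9 85 lo [0.569 0.024 0.053] hi [0.605 0.064 0.074]
t 15.53 pos [0.5964 0.034  0.0737] rot [0.339 0.941 0.001 0.   ] F [-0.78 -0.24 -1.38] open 0.567 q [-0.05  0.91 -0.15  1.78  0.27  0.47  0.5 ]
TCP lat 406.76127833188036 s -19.63331836120577
wrist plate 0.79 0.08 62 lat 394.9 413.2 mid 404.1 s [-48.3 -40.4]
wrist cradle 0.68 0.031 3103 lat 373.1 436.5 mid 404.8 s [-78.1  76.4]
wrist cradle 0.68 0.022 5354 lat 377.1 432.2 mid 404.7 s [-78.1  70.5]
wrist cradle 0.68 0.003 4578 lat 369.2 440.0 mid 404.6 s [-89.   39.8]
top cradle 0.89 0.031 92 lat 375.8 439.2 mid 407.5 s [-77.  -37.1]
top cradle 0.89 0.022 225 lat 386.8 435.3 mid 411.1 s [-77.  -32.1]
top cradle 0.89 0.003 277 lat 372.6 443.1 mid 407.8 s [-87.6 -16.5]
side cradle 0.57 0.031 80 lat 376.6 440.7 mid 408.6 s [-78.3  76.8]
side cradle 0.57 0.022 375 lat 380.0 441.2 mid 410.6 s [-79.   71.1]
side cradle 0.57 0.003 301 lat 374.7 444.1 mid 409.4 s [-88.9  82. ]
```

Check visually before the final lay-down.

```bash
python3 d.py l8;  python3 - <<'E'
from h import *
p=snapshot('side'); im=p['img'][80:210,170:320]
cv2.imwrite('pics/s8.png',cv2.cvtColor(cv2.resize(im,None,fx=5,fy=4.5,interpolation=cv2.INTER_CUBIC),cv2.COLOR_RGB2BGR))
E
```

```text
t 15.98 pos [0.5962 0.0342 0.0737] rot [0.339 0.941 0.001 0.   ] F [ 0.8   0.82 -1.7 ] open 0.567 q [-0.05  0.91 -0.15  1.78  0.27  0.47  0.5 ]
```

View pics/l8.png

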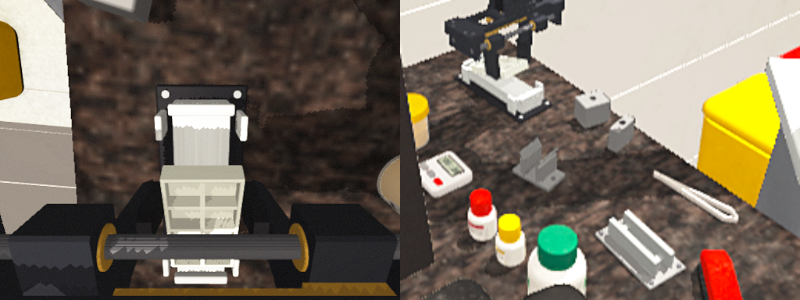

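View pics/s8.png

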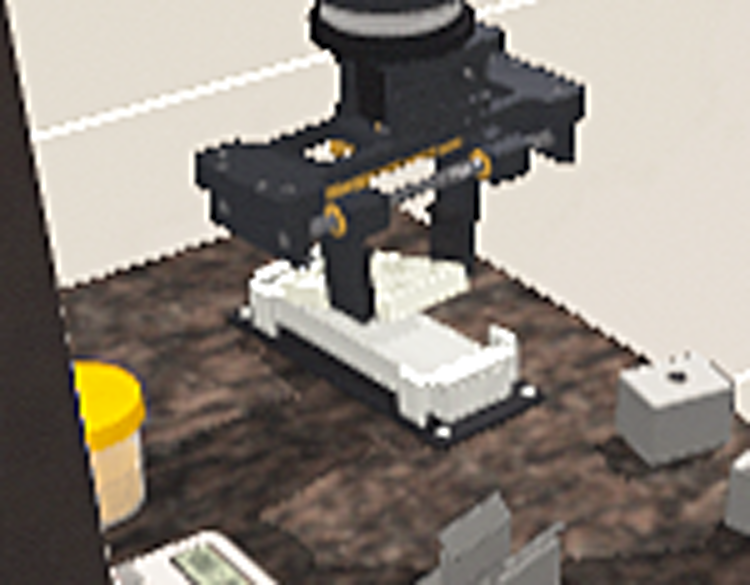

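carry_out:
  linear:
    - [-0.003, 0.002, -0.006]
    - [-0.004, 0.003, -0.012]
    - [-0.005, 0.004, -0.018]
    - [-0.005, 0.004, -0.024]
    - [-0.005, 0.004, -0.029]
    - [-0.005, 0.004, -0.033]
    - [-0.005, 0.004, -0.036]
    - [-0.005, 0.004, -0.037]
  roll: [0, 0, 0, 0, 0, 0, 0, 0]

```text
clock: 16.8
tool_pos: [0.5913, 0.0382, 0.0364]
eef_rot: [0.339, 0.941, 0.001, 0.0]
contact_force: [-1.3, 0.5, 5.5]
opening: 0.564
```

```bash
python3 d.py l9;  python3 - <<'E'
from h import *
p=snapshot('side'); im=p['img'][80:210,170:320]
cv2.imwrite('pics/s9.png',cv2.cvtColor(cv2.resize(im,None,fx=5,fy=4.5,interpolation=cv2.INTER_CUBIC),cv2.COLOR_RGB2BGR))
E
```

```text
t 16.8 pos [0.5913 0.0382 0.0364] rot [0.339 0.941 0.001 0.   ] F [-1.34  0.48  5.55] open 0.564 q [-0.07  0.97 -0.13  1.79  0.28  0.39  0.48]
```

View pics/l9.png

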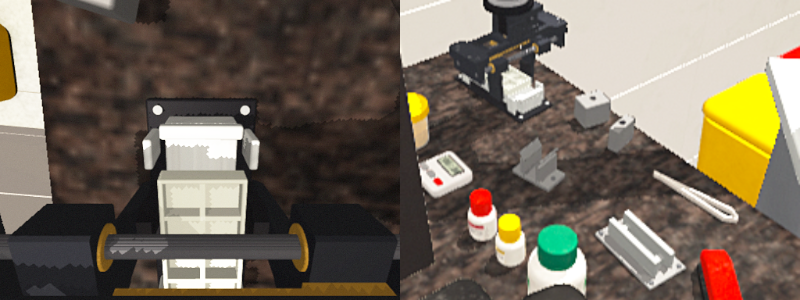

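View pics/s9.png

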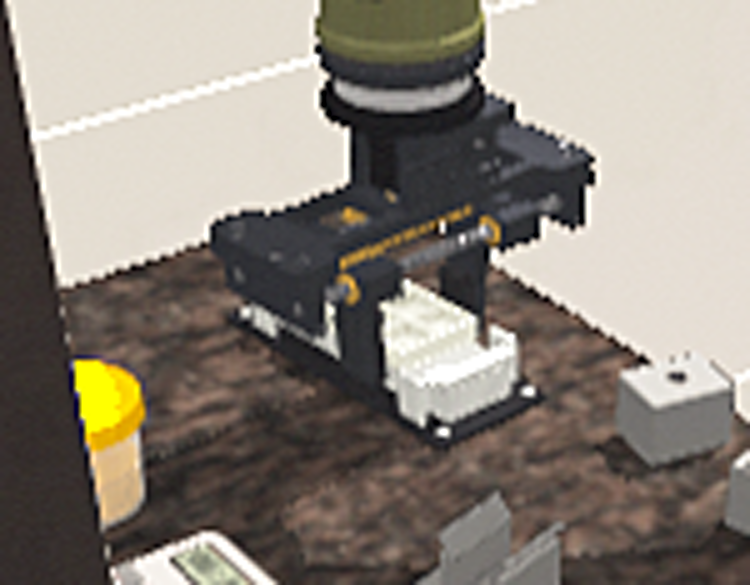

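```bash
cat > pl.py <<'E'
from h import *
st(); a=np.radians(50.35); v=np.array([np.cos(a),np.sin(a)]); u=np.array([np.sin(a),-np.cos(a)])
for c in ['wrist','top','side']:
    p=snapshot(c); W=cloud(p).reshape(-1,3); W=W[~np.isnan(W[:,0])]
    s=(W[:,:2]*1000-[612.4,22.6])@u; l=W[:,:2]@v*1000-406.7
    m=(abs(l)<30)&(abs(s)<85)&(W[:,2]>.024)&(W[:,2]<.06)
    if c=='wrist': W=W.copy()
    out=[]
    for b in range(-80,80,5):
        k=m&(s>=b)&(s<b+5)&(abs(l)<20)
        if k.sum()>3: out.append((b,int(np.percentile(W[k,2],90)*1e4)/10))
    print(c,out)
    k=m&(W[:,2]>.039)&(W[:,2]<.048)&(abs(s)<95)
    if k.sum()>20:
        r=cv2.minAreaRect(np.stack([s[k],l[k]],1).astype(np.float32)); print('   top pts s',np.percentile(s[k],[.5,99.5]).round(1),'l',np.percentile(l[k],[.5,99.5]).round(1),r)
E
python3 pl.py
```

```text
t 16.95 pos [0.5913 0.0382 0.0363] rot [0.339 0.941 0.001 0.   ] F [ 0.9  -1.17  0.01] open 0.565 q [-0.07  0.97 -0.13  1.79  0.28  0.39  0.48]
wrist [(-80, 36.1), (-75, 36.3), (-70, 29.3), (-65, 29.4), (-60, 29.3), (-55, 32.6), (-50, 42.8), (-45, 42.0), (-40, 33.9), (-35, 33.9), (-30, 42.1), (-25, 42.7), (-20, 42.0), (-15, 33.3), (-10, 33.1), (5, 42.6), (10, 42.3), (15, 41.5), (20, 42.3), (25, 42.5), (30, 33.3), (35, 33.1)]
   top pts s [-50.1  26.7] l [-28.6  28.7] ((-11.42477798461914, 1.4974746704101562), (81.01715087890625, 59.71377944946289), 3.5327255725860596)
top [(-80, 36.8), (-75, 37.2), (-70, 34.6), (-65, 29.5), (-60, 30.4), (-55, 30.3), (-50, 43.1), (-45, 41.6), (-40, 35.1), (-35, 32.6), (-30, 39.5), (-25, 37.1)]
   top pts s [-66.3 -27.5] l [-22.9  26.3] ((-43.82653045654297, 1.1023807525634766), (43.551902770996094, 48.05441665649414), 14.72767448425293)
side [(-80, 34.3), (-75, 33.9), (-65, 26.9), (-60, 27.0), (-55, 37.6), (-50, 39.5), (-45, 40.2), (-40, 38.0), (-35, 37.1), (-30, 39.9), (-25, 39.8), (-20, 39.5), (-15, 37.5), (-10, 38.7), (-5, 38.1)]
   top pts s [-50.3   3.8] l [-27.3  28.8] ((-23.561952590942383, 0.8412094116210938), (56.676414489746094, 54.5549430847168), 89.435791015625)
```

carry_out:
  linear:
    - [0.002, -0.0015, 0.0005]
    - [0.005, -0.004, 0.0005]
    - [0.0085, -0.007, 0.0005]
    - [0.012, -0.01, 0.0005]
    - [0.015, -0.0125, 0.0005]
    - [0.0165, -0.0135, 0.0005]
    - [0.0175, -0.0145, 0.0005]
    - [0.0175, -0.0145, 0.0005]
  roll: [0, 0, 0, 0, 0, 0, 0, 0]
  grip_force: 6

```text
clock: 17.77
tool_pos: [0.6087, 0.0234, 0.0368]
eef_rot: [0.339, 0.941, 0.001, 0.0]
contact_force: [-0.4, 0.2, -1.9]
opening: 0.564
```

```bash
python3 pl.py; python3 d.py l10
```

```text
t 17.77 pos [0.6087 0.0234 0.0368] rot [0.339 0.941 0.001 0.   ] F [-0.43  0.16 -1.92] open 0.564 q [-0.03  0.98 -0.14  1.74  0.28  0.44  0.51]
wrist [(-80, 36.3), (-75, 36.4), (-70, 29.4), (-65, 29.4), (-60, 29.3), (-55, 29.4), (-50, 29.3), (-45, 29.3), (-40, 29.3), (-35, 29.2), (-30, 43.1), (-25, 43.4), (-20, 34.7), (-15, 34.1), (-10, 34.1), (-5, 42.8), (0, 43.2), (5, 34.0), (10, 33.5), (15, 33.5), (25, 42.9), (30, 43.0), (35, 38.4), (40, 42.3), (45, 42.6), (50, 42.6), (55, 33.4), (60, 33.1)]
   top pts s [-27.2  49.9] l [-28.8  28.9] ((12.959602355957031, -0.025634765625), (59.96993637084961, 81.17631530761719), 89.9372329711914)
top [(-80, 35.3), (-75, 37.1), (-70, 34.2), (-65, 30.7), (-60, 30.2), (-55, 29.9), (-50, 30.2), (-45, 30.5), (-40, 29.9), (-35, 30.0), (-30, 40.1), (-25, 43.8), (-20, 37.5), (-15, 35.4), (-5, 42.5)]
   top pts s [-26.3  -1.2] l [-27.5  28.1] ((-13.537493705749512, 0.17606163024902344), (25.076801300048828, 57.550140380859375), 0.9811081290245056)
side [(-80, 33.9), (-75, 34.2), (-65, 27.5), (-60, 26.9), (-55, 26.8), (-50, 27.3), (-45, 26.6), (-40, 27.1), (-35, 27.4), (-30, 39.7), (-25, 40.1), (-15, 39.0), (-10, 39.9), (-5, 39.6), (0, 39.5), (5, 40.5), (10, 36.4), (15, 40.0), (20, 40.2)]
   top pts s [-29.2  30.1] l [-29.1  29. ] ((-0.2440032958984375, -0.494964599609375), (58.387794494628906, 60.098670959472656), 87.92662048339844)
t 17.92 pos [0.6083 0.0239 0.0368] rot [ 0.339  0.941  0.001 -0.   ] F [-1.3  -0.45 -0.85] open 0.569 q [-0.03  0.98 -0.14  1.74  0.28  0.44  0.51]
```

View pics/l10.png

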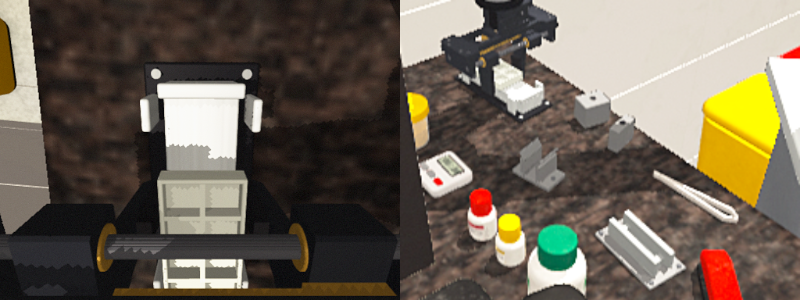

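carry_out:
  linear:
    - [0.0008, -0.0006, -0.0015]
    - [0.0016, -0.0013, -0.0015]
    - [0.0024, -0.002, -0.0015]
    - [0.0024, -0.002, -0.0015]
  roll: [0, 0, 0, 0]

```text
clock: 18.35
tool_pos: [0.6099, 0.0231, 0.0356]
eef_rot: [0.338, 0.941, 0.001, -0.001]
contact_force: [-2.9, 2.3, 4.5]
opening: 0.565
```

```bash
cat > gap.py <<'E'
from h import *
st(); a=np.radians(50.35); v=np.array([np.cos(a),np.sin(a)]); u=np.array([np.sin(a),-np.cos(a)])
for c in ['wrist','top','side']:
    p=snapshot(c); W=cloud(p).reshape(-1,3); W=W[~np.isnan(W[:,0])]
    s=(W[:,:2]*1000-[612.4,22.6])@u; l=W[:,:2]@v*1000-406.7
    for lo,hi in [(-18,-5),(-5,5),(5,18)]:
        d=(l>lo)&(l<hi)&(W[:,2]>.025)&(W[:,2]<.0315)&(s>-75)&(s<0)
        if d.sum()>5: print(c,lo,'deck s',np.percentile(s[d],[1,99]).round(1))
E
python3 gap.py
```

```text
t 18.35 pos [0.6099 0.0231 0.0356] rot [ 0.338  0.941  0.001 -0.001] F [-2.94  2.31  4.54] open 0.565 q [-0.03  0.99 -0.15  1.74  0.28  0.44  0.51]
wrist -18 deck s [-69.3 -25.8]
wrist -5 deck s [-69.2 -25.9]
wrist 5 deck s [-69.3 -25.8]
top -18 deck s [-67.7 -11.2]
top -5 deck s [-66.3  -8.4]
top 5 deck s [-66.7  -8.6]
side -18 deck s [-61.3  -1.7]
side -5 deck s [-62.5  -2.5]
side 5 deck s [-67.9  -3. ]
```

carry_out:
  linear:
    - [0, 0, 0.001]
    - [0, 0, 0.001]
    - [0, 0, 0.001]
    - [0, 0, 0.01]
    - [0, 0, 0.03]
    - [0, 0, 0.06]
    - [0, 0, 0.1]
    - [0, 0, 0.13]
  roll: [0, 0, 0, 0, 0, 0, 0, 0]
  gripper: 0.75

```text
clock: 19.17
tool_pos: [0.6105, 0.0229, 0.1685]
eef_rot: [0.339, 0.941, 0.001, 0.0]
contact_force: [0.4, -0.2, 0.2]
opening: 0.752
```

```bash
python3 gap.py; python3 pl.py; python3 c.py w11 plate cradle spacer_wide; python3 b.py | grep spacer
```

```text
t 19.17 pos [0.6105 0.0229 0.1685] rot [0.339 0.941 0.001 0.   ] F [ 0.42 -0.22  0.16] open 0.752 q [ 0.01  0.79 -0.21  1.69  0.23  0.69  0.56]
wrist -18 deck s [-69.3 -18.5]
wrist -5 deck s [-69.3 -25.9]
wrist 5 deck s [-69.3 -18.1]
top -18 deck s [-66.5  -4.1]
top -5 deck s [-66.3  -6.9]
top 5 deck s [-65.7  -5. ]
side -18 deck s [-71.3  -4.5]
side -5 deck s [-61.8  -2.7]
side 5 deck s [-69.6  -2.7]
t 19.32 pos [0.6119 0.023  0.1689] rot [0.339 0.941 0.002 0.002] F [-0.47  0.46 -1.25] open 0.747 q [ 0.01  0.78 -0.21  1.69  0.23  0.69  0.56]
wrist [(-80, 36.3), (-75, 36.5), (-70, 29.4), (-65, 29.5), (-60, 29.7), (-55, 29.4), (-50, 29.4), (-45, 29.5), (-40, 29.4), (-35, 29.6), (-30, 41.9), (-25, 43.1), (-20, 34.1), (-15, 33.7), (-10, 33.7), (-5, 42.8), (0, 42.4), (5, 33.6), (10, 33.7), (15, 33.9), (20, 42.5), (25, 41.7), (30, 33.9), (35, 33.6), (40, 42.3), (45, 42.8), (50, 33.8), (55, 33.8), (60, 33.9), (65, 42.7), (70, 36.5), (75, 36.2)]
   top pts s [-26.2  69.2] l [-25.8  23.9] ((21.694324493408203, -0.9871482849121094), (96.16557312011719, 50.0728874206543), 0.1054898276925087)
t
[... 858 characters left out ...]
2.7  27.9] ((21.107357025146484, 2.6494102478027344), (50.5806884765625, 97.66439819335938), 89.73908996582031)
t 19.47 pos [0.6091 0.0228 0.1648] rot [ 0.338  0.941  0.    -0.002] F [-1.4  -0.66 -0.21] open 0.753 q [ 0.01  0.79 -0.21  1.69  0.23  0.68  0.56]
plate 0.73 [259. 214.] 5931 [627.3   7. ] [50.  95.6] 140.6 2063 zmax 0.043
cradle 0.91 [255. 130.] 7699 [610.1  19.7] [ 65.  156.1] 140.2 1248 zmax 0.036
spacer_wide 0.78 [189.  10.] 1199 [466.8  63.5] [11.4 43.6] 50.6 630 zmax 0.041
top spacer_wide [456.8  77.4] [35.8 45.6] 36.0 218
top spacer_thin [410.  134.3] [17.6 42.9] 59.3 106
side spacer_wide [454.9  80.9] [35.2 46.1] 31.8 159
side spacer_thin [409.  135.8] [17.8 45.8] 59.6 103
```

View pics/w11.png

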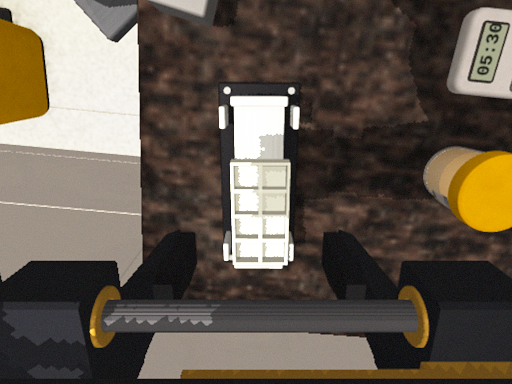

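carry_out:
  linear:
    - [-0.015, 0.005, 0.01]
    - [-0.04, 0.015, 0.02]
    - [-0.07, 0.026, 0.02]
    - [-0.1, 0.037, 0.02]
    - [-0.12, 0.044, 0.02]
    - [-0.13, 0.048, 0.02]
    - [-0.13, 0.048, 0.02]
    - [-0.13, 0.048, 0.02]
  roll: [-0.03, -0.08, -0.13, -0.18, -0.23, -0.27, -0.286, -0.286]
  gripper: 0.85

```text
clock: 21.13
tool_pos: [0.4803, 0.0713, 0.1859]
eef_rot: [0.469, 0.883, 0.001, -0.0]
contact_force: [0.6, -0.7, -0.0]
opening: 0.852
```

```bash
python3 c.py w12 spacer_wide spacer_thin
```

```text
t 21.13 pos [0.4803 0.0713 0.1859] rot [ 0.469  0.883  0.001 -0.   ] F [ 0.6  -0.67 -0.04] open 0.852 q [-0.17  0.63 -0.11  2.05  0.14  0.46  0.21]
spacer_wide 0.93 [240. 159.] 2266 [453.9  75.8] [35.8 46. ] 34.1 1984 zmax 0.042
spacer_thin 0.59 [228.  76.] 1246 [407.  132.5] [17.3 44.9] 59.3 1192 zmax 0.042
```

View pics/w12.png

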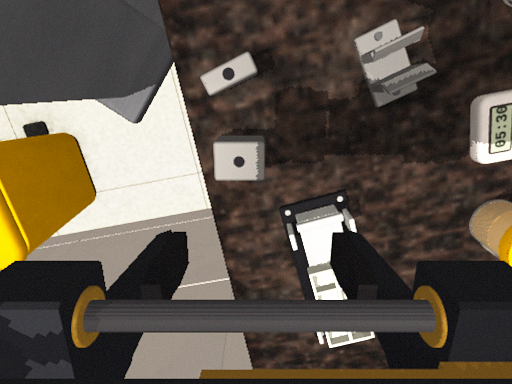

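carry_out:
  linear:
    - [-0.012, 0.003, -0.01]
    - [-0.0245, 0.0065, -0.035]
    - [-0.0245, 0.0065, -0.07]
    - [-0.0245, 0.0065, -0.1]
    - [-0.0245, 0.0065, -0.125]
    - [-0.0245, 0.0065, -0.142]
    - [-0.0245, 0.0065, -0.152]
    - [-0.0245, 0.0065, -0.153]
  roll: [0, 0, 0, 0, 0, 0, 0, 0]

```text
clock: 21.95
tool_pos: [0.4591, 0.0771, 0.0316]
eef_rot: [0.469, 0.883, -0.0, -0.002]
contact_force: [-0.6, -0.3, -0.1]
opening: 0.846
```

```bash
python3 c.py w13 spacer_wide
```

```text
t 21.95 pos [0.4591 0.0771 0.0316] rot [ 0.469  0.883 -0.    -0.002] F [-0.6  -0.35 -0.1 ] open 0.846 q [-0.25  0.93 -0.03  2.17  0.42  0.04 -0.09]
```

View pics/w13.png

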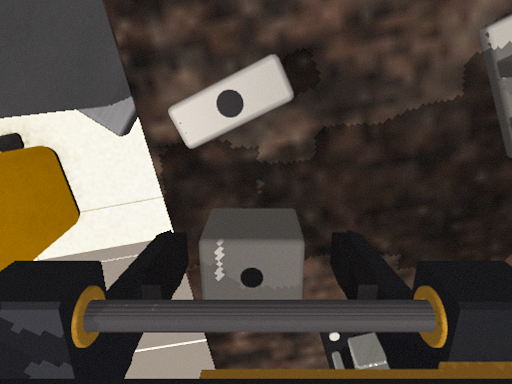

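carry_out:
  linear:
    - [0, 0, 0]
    - [0, 0, 0]
    - [0, 0, 0]
    - [0, 0, 0]
    - [0, 0, 0]
    - [0, 0, 0]
  roll: [0, 0, 0, 0, 0, 0]
  gripper: 0.4
  grip_force: 15

```text
clock: 22.55
tool_pos: [0.4595, 0.077, 0.0332]
eef_rot: [0.469, 0.883, 0.001, -0.001]
contact_force: [-0.2, -0.5, 1.8]
opening: 0.52
```

carry_out:
  linear:
    - [0, 0, 0.015]
    - [0.005, -0.001, 0.045]
    - [0.02, -0.004, 0.08]
    - [0.045, -0.01, 0.1]
    - [0.075, -0.017, 0.1]
    - [0.1, -0.023, 0.1]
    - [0.115, -0.027, 0.1]
    - [0.1175, -0.027, 0.1]
  roll: [0, 0, 0.06, 0.12, 0.18, 0.24, 0.286, 0.286]

```text
clock: 23.22
tool_pos: [0.58, 0.0481, 0.1334]
eef_rot: [0.34, 0.941, 0.001, 0.0]
contact_force: [0.2, -0.3, -0.5]
opening: 0.518
```

```bash
cat > sp.py <<'E'
from h import *
import sys
a=np.radians(50.35); v=np.array([np.cos(a),np.sin(a)]); u=np.array([np.sin(a),-np.cos(a)])
s0=st(); t=np.array(s0['tool_pos'][:2])*1000; print('TCP s',(t-[612.4,22.6])@u,'lat',t@v-406.7,'jaw',np.degrees(np.arctan2(2*s0['eef_rot'][0]*s0['eef_rot'][1],s0['eef_rot'][1]**2-s0['eef_rot'][0]**2)))
for c in ['wrist','top','side']:
    p=snapshot(c); W=cloud(p)
    if c=='wrist': save(p,sys.argv[1])
    for d in cut_out(p,'spacer_wide')[:1]:
        w=W[d['region']]; w=w[~np.isnan(w[:,0])]; 
        if len(w)<20: continue
        w=w[w[:,2]>s0['tool_pos'][2]-.035]
        s=(w[:,:2]*1000-[612.4,22.6])@u; l=w[:,:2]@v*1000-406.7
        if len(w)>20: print(c,round(d['confidence'],2),len(w),'s',np.percentile(s,[1,99]).round(1),'l',np.percentile(l,[1,99]).round(1),'z',np.percentile(w[:,2],[2,50,98]).round(4))
E
python3 sp.py w14; python3 gap.py
```

```text
t 23.22 pos [0.58   0.0481 0.1334] rot [0.34  0.941 0.001 0.   ] F [ 0.15 -0.27 -0.45] open 0.518 q [ 0.04  0.82 -0.35  1.8   0.46  0.6   0.29]
TCP s -41.25722484789192 lat 0.40151852822515366 jaw 39.71986054980452
top 0.7 156 s [-65.2 -55.4] l [-21.1  22. ] z [0.1077 0.1376 0.1417]
side 0.59 362 s [-68.8 -34.2] l [-18.5  25.1] z [0.1005 0.1264 0.139 ]
t 23.52 pos [0.5753 0.0508 0.133 ] rot [ 0.338  0.941  0.    -0.002] F [-0.29 -0.6  -0.05] open 0.52 q [ 0.04  0.82 -0.35  1.81  0.46  0.6   0.28]
wrist -18 deck s [-68.1 -38.6]
wrist -5 deck s [-68.1 -38.5]
wrist 5 deck s [-68.2 -38.6]
top -18 deck s [-66.7 -43.7]
top -5 deck s [-66.4 -44.6]
top 5 deck s [-66.5 -44.1]
side -18 deck s [-69.2  -3.4]
side -5 deck s [-62.6  -3.8]
side 5 deck s [-63.3  -1.6]
```

View pics/w14.png

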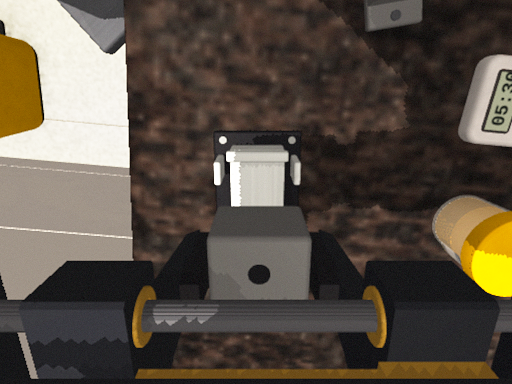

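```bash
python3 - <<'E'
from h import *
a=np.radians(50.35); v=np.array([np.cos(a),np.sin(a)]); u=np.array([np.sin(a),-np.cos(a)])
s0=st(); t=np.array(s0['tool_pos'][:2])*1000; print('TCP s',(t-[612.4,22.6])@u,'lat',t@v-406.7)
for c in ['wrist','top','side']:
    p=snapshot(c); W=cloud(p).reshape(-1,3); W=W[~np.isnan(W[:,0])]
    s=(W[:,:2]*1000-[612.4,22.6])@u; l=W[:,:2]@v*1000-406.7
    for lo,hi in [(.095,.105),(.105,.115),(.115,.125),(.125,.133),(.133,.145)]:
        k=(W[:,2]>lo)&(W[:,2]<hi)&(abs(l)<20)&(s<-25)&(s>-85)
        if k.sum()>8: print(c,lo,k.sum(),'s',np.percentile(s[k],[1,50,99]).round(1))
    k=(W[:,2]>.095)&(W[:,2]<.145)&(s<-60)&(s>-72)&(abs(l)<40)
    if k.sum()>8:print(c,'l',np.percentile(l[k],[1,99]).round(1))
E
```

```text
t 23.67 pos [0.5762 0.0505 0.1332] rot [ 0.338  0.941  0.    -0.001] F [ 0.74  0.56 -0.25] open 0.527 q [ 0.04  0.82 -0.35  1.8   0.46  0.6   0.28]
TCP s -45.66417561633488 lat -0.17265490520901494
wrist 0.095 71 s [-66.3 -66.  -65.6]
wrist 0.105 549 s [-66.7 -66.1 -65.5]
wrist 0.115 664 s [-66.7 -66.1 -65.5]
wrist 0.125 613 s [-66.7 -66.1 -65.5]
wrist 0.133 6283 s [-66.5 -53.4 -35.2]
wrist l [-23.4  20.5]
top 0.105 19 s [-64.9 -64.3 -63.3]
top 0.115 23 s [-65.1 -64.2 -63.5]
top 0.125 20 s [-65.1 -64.3 -63.7]
top 0.133 102 s [-64.8 -59.9 -44.3]
top l [-21.   23.4]
side 0.095 25 s [-67.1 -65.2 -62.9]
side 0.105 55 s [-66.8 -65.2 -61.9]
side 0.115 46 s [-66.8 -65.2 -63.1]
side 0.125 37 s [-67.6 -65.3 -62.9]
side 0.133 133 s [-67.1 -54.2 -30.3]
side l [-20.1  24.8]
```

carry_out:
  linear:
    - [0.0003, -0.0003, -0.01]
    - [0.0003, -0.0003, -0.025]
    - [0.0003, -0.0003, -0.04]
    - [0.0003, -0.0003, -0.05]
    - [0.0003, -0.0003, -0.058]
    - [0.0003, -0.0003, -0.064]
    - [0.0003, -0.0003, -0.067]
    - [0.0003, -0.0003, -0.067]
  roll: [0, 0, 0, 0, 0, 0, 0, 0]

```text
clock: 24.48
tool_pos: [0.5768, 0.0499, 0.0657]
eef_rot: [0.338, 0.941, 0.0, -0.002]
contact_force: [0.0, -0.1, -1.3]
opening: 0.521
```

```bash
python3 sp.py w15; python3 - <<'E'
from h import *
p=snapshot('side'); im=p['img'][80:210,170:320]
cv2.imwrite('pics/s15.png',cv2.cvtColor(cv2.resize(im,None,fx=5,fy=4.5,interpolation=cv2.INTER_CUBIC),cv2.COLOR_RGB2BGR))
E
```

```text
t 24.48 pos [0.5768 0.0499 0.0657] rot [ 0.338  0.941  0.    -0.002] F [ 0.04 -0.07 -1.32] open 0.521 q [-0.    0.92 -0.29  1.83  0.52  0.47  0.24]
TCP s -44.82438366857009 lat -0.2123537206367132 jaw 39.53778804065239
wrist 0.7 9150 s [-65.8 -34.6] l [-23.6  20.6] z [0.0397 0.0727 0.0741]
side 0.81 330 s [-66.9 -32.4] l [-19.5  25.9] z [0.0347 0.0613 0.0729]
```

View pics/s15.png

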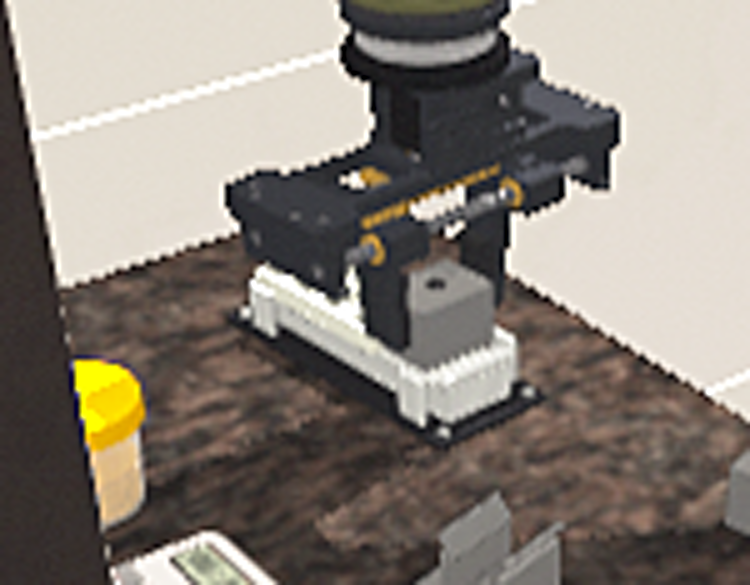

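View pics/w15.png

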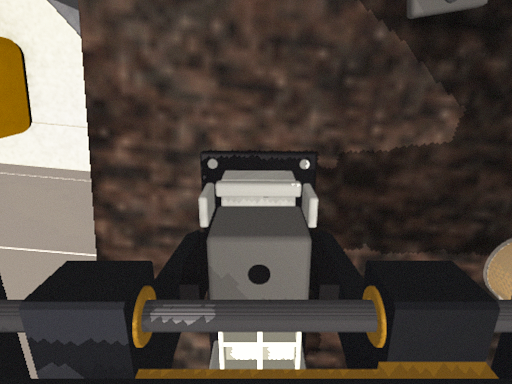

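carry_out:
  linear:
    - [0, 0, -0.002]
    - [0, 0, -0.004]
    - [0, 0, -0.005]
    - [0, 0, -0.006]
    - [0, 0, -0.006]
  roll: [0, 0, 0, 0, 0]

```text
clock: 25.25
tool_pos: [0.5772, 0.0498, 0.0612]
eef_rot: [0.338, 0.941, 0.0, -0.001]
contact_force: [-1.7, 0.3, 6.4]
opening: 0.524
```

```bash
python3 sp.py w16
```

```text
t 25.25 pos [0.5772 0.0498 0.0612] rot [ 0.338  0.941  0.    -0.001] F [-1.66  0.3   6.38] open 0.524 q [-0.    0.93 -0.28  1.83  0.52  0.46  0.23]
TCP s -44.46288391995465 lat -0.02455080395287723 jaw 39.553466241312975
wrist 0.72 9088 s [-65.4 -34.3] l [-23.2  20.7] z [0.0354 0.0682 0.0696]
side 0.82 353 s [-66.9 -31.3] l [-20.5  29.3] z [0.0286 0.0559 0.0672]
```

carry_out:
  linear:
    - [0, 0, 0.001]
    - [0, 0, 0.001]
    - [0, 0, 0.001]
    - [0, 0, 0.004]
    - [0, 0, 0.015]
    - [0, 0, 0.035]
    - [0, 0, 0.065]
    - [0, 0, 0.1]
  roll: [0, 0, 0, 0, 0, 0, 0, 0]
  gripper: 0.7

```text
clock: 26.22
tool_pos: [0.5761, 0.0496, 0.1618]
eef_rot: [0.338, 0.941, -0.0, -0.002]
contact_force: [1.2, 0.2, -0.4]
opening: 0.7
```

```bash
cat > fin.py <<'E'
from h import *
import sys
a=np.radians(50.35); v=np.array([np.cos(a),np.sin(a)]); u=np.array([np.sin(a),-np.cos(a)])
st()
for c in ['wrist','top','side']:
    p=snapshot(c); save(p,sys.argv[1]+c); W=cloud(p).reshape(-1,3); W=W[~np.isnan(W[:,0])]
    s=(W[:,:2]*1000-[612.4,22.6])@u; l=W[:,:2]@v*1000-406.7
    for n,lo,hi in [('block',.062,.075),('plate',.038,.046)]:
        k=(W[:,2]>lo)&(W[:,2]<hi)&(abs(l)<32)&(abs(s)<71.5)
        if k.sum()>20:
            r=cv2.minAreaRect(np.stack([s[k],l[k]],1).astype(np.float32))
            A=np.c_[s[k],l[k],np.ones(k.sum())]; cf=np.linalg.lstsq(A,W[k,2]*1000,rcond=None)[0]
            print(c,n,'s',np.percentile(s[k],[.5,99.5]).round(1),'l',np.percentile(l[k],[.5,99.5]).round(1),'z',np.median(W[k,2]).round(4),'tilt deg',np.degrees(cf[:2]).round(1),'rect',np.round(r[1],1),round(r[2],1))
E
python3 fin.py f1
```

```text
t 26.22 pos [0.5761 0.0496 0.1618] rot [ 0.338  0.941 -0.    -0.002] F [ 1.21  0.24 -0.36] open 0.7 q [ 0.06  0.78 -0.38  1.79  0.44  0.66  0.31]
wrist block s [-65.  -29.7] l [-24.   21.3] z 0.0685 tilt deg [ 1.4 -0. ] rect [35.9 46.1] 0.6
wrist plate s [-65.1  61.1] l [-25.8  23.9] z 0.0421 tilt deg [-0.1  0. ] rect [128.4  50.1] 0.2
top block s [-64.1 -28.1] l [-21.2  24.2] z 0.0681 tilt deg [ 1.9 -0.2] rect [36.7 45.8] 0.2
top plate s [-64.1   6.5] l [-22.6  26.9] z 0.0423 tilt deg [-0.7  0.5] rect [70.5 49.6] 0.7
side block s [-66.9 -28.1] l [-20.5  26. ] z 0.0656 tilt deg [ 0.7 -0.3] rect [47.3 38.8] 89.0
side plate s [-66.3  69.3] l [-22.8  27.4] z 0.0396 tilt deg [-1.3 -0.1] rect [ 50.9 136.9] 89.9
```

View pics/f1wrist.png

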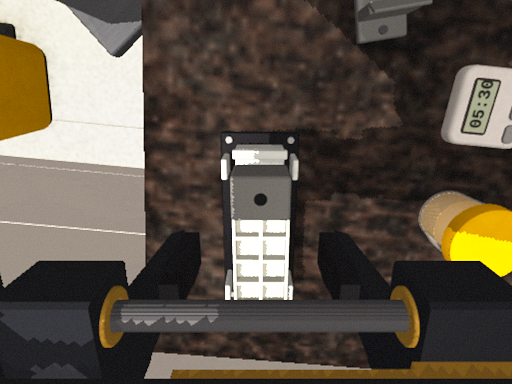

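View pics/f1side.png

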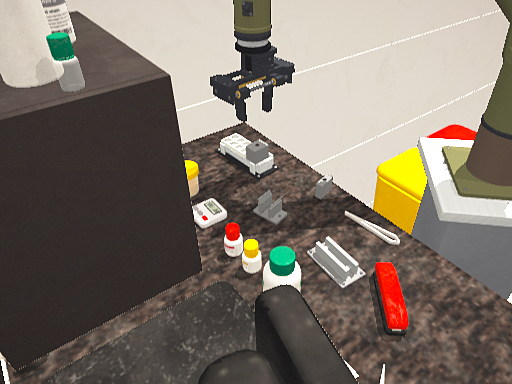

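```bash
python3 - <<'E'
from h import *
a=np.radians(50.35); v=np.array([np.cos(a),np.sin(a)]); u=np.array([np.sin(a),-np.cos(a)])
p=snapshot('wrist'); W=cloud(p).reshape(-1,3); W=W[~np.isnan(W[:,0])]
s=(W[:,:2]*1000-[612.4,22.6])@u; l=W[:,:2]@v*1000-405.3
for b in range(-66,-28,3):
    k=(s>=b)&(s<b+3)&(abs(l)<18)&(W[:,2]>.05)&(W[:,2]<.08)
    if k.sum()>3: print(b,(np.median(W[k,2])*1000).round(2),end=' ')
print()
for b in range(-24,24,6):
    k=(l>=b)&(l<b+6)&(abs(s+47)<14)&(W[:,2]>.05)&(W[:,2]<.08)
    if k.sum()>3: print(b,(np.median(W[k,2])*1000).round(2),end=' ')
E
```

```text
-66 63.19 -63 68.57 -60 68.72 -57 68.7 -54 68.77 -51 68.56 -48 68.68 -45 68.73 -42 68.68 -39 68.62 -36 68.7 -33 68.38 -30 67.17 
-24 68.37 -18 68.63 -12 68.68 -6 68.7 0 68.7 6 68.64 12 68.68 18 68.36
```

```bash
python3 a.py | grep -A1 -E "^(timer|cup|reagent|spacer_thin)"; python3 -c "
from plant import finish_job; print(finish_job())"
```

```text
spacer_thin 0.59 [286. 249.] 117 med [0.409 0.136 0.04 ] lo [0.397 0.117 0.033] hi [0.423 0.152 0.044]
    toprect 409.6 135.0 41.8 16.3 63.4 z 0.04
reagent_mid 0.59 [194. 198.] 203 med [0.53  0.367 0.047] lo [0.517 0.355 0.004] hi [0.547 0.385 0.063]
    toprect 535.1 371.9 22.7 25.4 2.8 z 0.06
reagent_small 0.57 [209. 186.] 199 med [0.571 0.333 0.048] lo [0.559 0.32  0.007] hi [0.59  0.35  0.065]
    toprect 576.9 335.9 23.6 24.4 5.8 z 0.062
timer 0.82 [246. 158.] 587 med [0.653 0.244 0.017] lo [0.618 0.21  0.011] hi [0.69  0.281 0.02 ]
    toprect 654.4 245.5 64.2 63.9 45.8 z 0.017
cup 0.64 [273. 126.] 569 med [0.719 0.168 0.066] lo [0.695 0.14  0.009] hi [0.753 0.196 0.069]
    toprect 725.5 168.2 61.2 60.7 88.7 z 0.066
--
spacer_thin 0.76 [324. 184.] 316 med [0.409 0.144 0.026] lo [ 0.377 -0.307 -0.272] hi [0.426 0.159 0.04 ]
    toprect 408.4 135.1 46.8 17.8 61.3 z 0.038
reagent_mid 0.57 [251. 259.] 555 med [0.532 0.384 0.033] lo [ 0.517  0.363 -0.001] hi [0.55  0.391 0.059]
    toprect 534.4 374.3 23.6 25.4 11.9 z 0.058
reagent_small 0.75 [233. 240.] 511 med [0.574 0.349 0.034] lo [0.559 0.33  0.004] hi [0.592 0.356 0.061]
    toprect 577.0 338.5 24.5 24.5 12.4 z 0.06
reagent_small 0.38 [192. 180.] 409 med [0.704 0.177 0.055] lo [ 0.624  0.049 -0.002] hi [0.742 0.398 0.228]
    toprect 665.8 264.6 27.0 280.3 22.7 z 0.064
timer 0.56 [210. 214.] 684 med [0.65  0.254 0.014] lo [0.615 0.212 0.003] hi [0.681 0.287 0.018]
    toprect 653.5 247.4 64.5 64.1 46.3 z 0.015
timer 0.2 [270. 207.] 645 med [0.521 0.229 0.016] lo [ 0.49   0.188 -0.002] hi [0.554 0.25  0.044]
    toprect 522.3 225.3 36.9 38.1 54.1 z 0.043
cup 0.92 [192. 177.] 377 med [0.704 0.178 0.058] lo [ 0.624  0.06  -0.001] hi [0.732 0.398 0.223]
    toprect 665.8 264.6 27.0 280.3 22.7 z 0.064
the job is handed in; nothing more can be done
None
```

The plate is lying flat in the cradle, wells up, with the wide spacer seated in the gap. I handed the job in at about 27 s.

**How it was done:** I gripped the plate near one end with a light force and lifted it so it swung to hang on end. I tipped it past upright in the stand's slot, then laid it down under control on the cradle deck. I then slid it against the far end stop, where I felt about 4 N. The spacer went straight down until it touched the deck at about 6 N, and I released it. I never let go of the plate in the stand, because no change of grip was needed.

**Last checks:**
- **Plate:** its top is at about 42 mm, as it should be, and the camera pictures show the wells up.
- **Spacer:** its top is level at 68–69 mm where the wrist and top cameras see it, against 68 mm when fully down. The side camera read about 2.5 mm low, as it did for the plate.
- **Remaining play:** there are about 3–5 mm on each side of the spacer, because the block is 8 mm narrower than the gap.
- **Other things on the bench:** the bottles, timer, cup and thin spacer were within about 2 mm of where they started. The only larger differences were network mislabels: the side camera's cup region, as at the start, and two low-confidence second guesses.
- **Disagreement between cameras:** they differed by up to about 4–5 mm in sideways position, so I placed the plate by comparing it with the cradle within each picture.

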